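Lay the coffee tray for two

TASK

Lay the wooden tray for two: stand the large cup on the large saucer and the small cup on the small saucer, set the milk jug midway between the two saucers, and stand the sugar pot straight behind the jug, square to the row of saucers on the tray's far side from the robot, with a gap of about two fingers to the jug, and with its lid on. Stand everything upright and set it down rather than dropping it, leave both saucers where they lie on the tray, and do not push aside the siphon burner or the sand timer that stand among the crockery.

Things in the scene. Friction and masses are not known exactly. Their poses are not given: they have to be found in the camera images.
- tray: Fixed light-wood serving tray, 280 mm (its x) by 380 mm (its y), floor 8 mm thick with a lip round the edge 20 mm high and 8 mm wide, brass end handles up to 38 mm high. Origin: centre of the underside; x points across the tray away from the robot (to its far side), y along its length to the left, z up. The two saucers lie in a row along y: their centres are at x = -45 mm, y = +115 and -115 mm (either one on either side); midway between them is x = -45 mm, y = 0.
- large_saucer: Large white saucer, loose on the tray, 120 mm across, rim 14 mm high, flat middle 76 mm across whose top is 5 mm above its underside. Origin: centre of the underside; z is up.
- small_saucer: Small white saucer, loose on the tray, 96 mm across, rim 12 mm high, flat middle 64 mm across whose top is 5 mm above its underside. Origin: centre of the underside; z is up.
- large_cup: Large white cup, 70 mm high, open at the top, straight-sided 64 mm across from 22 mm up to the rim, narrowing to a foot 48 mm across; wall 4 mm. A handle sticks out 22 mm along +y at 18 to 60 mm height. Origin: centre of the underside; z is up.
- small_cup: Small white cup, 46 mm high, open at the top, straight-sided 50 mm across from 16 mm up to the rim, narrowing to a foot 36 mm across; wall 3.5 mm. A handle sticks out 18 mm along +y at 12 to 41 mm height. Origin: centre of the underside; z is up.
- milk_jug: Small steel milk jug, an upright cylinder 56 mm across and 72 mm high, open at the top, wall 3 mm. A handle sticks out 22 mm along +y at 14 to 64 mm height; a small pouring lip sticks out 9 mm along -y at the rim. Origin: centre of the underside; z is up.
- sugar_pot: White sugar pot without handles, an upright cylinder 62 mm across and 52 mm high, open at the top, inside 54 mm across. Origin: centre of the underside; z is up.
- pot_lid: White lid of the sugar pot: a disc 62 mm across from 7 to 13 mm height, under it a tapered plug (44 mm across at the disc, 32 mm at the bottom, 7 mm high) that drops loosely into the pot's mouth, on top an upright round knob 18 mm across from 13 to 35 mm height. It lies knob upward. Origin: centre of the plug's underside; z is up. Seated, the disc rests on the pot's rim with this origin 45 mm above the pot's.
- burner: Bystander, loose: siphon burner, black round base 72 mm across with a pierced steel cup on top, 82 mm high in all. Origin: centre of the underside; z is up.
- sand_timer: Bystander, loose: sand timer, glass between two wooden discs 52 mm across, 90 mm high. Origin: centre of the underside; z is up.
Not all that is in view belongs to the job. What is shaped like the small_cup but turquoise or yellow is not meant.

How it is judged:
At the end, for the whole second after the job is handed in: Cups within 12 mm of the centre of their own saucers, saucers moved under 15 mm; jug within 15 mm of midway between them; pot behind it, within 16 mm of the tray's middle line, centres 68 to 140 mm apart; lid seated within 8 mm of centre; all upright within 5 degrees, at rest (horizontal distance between large_cup and large_saucer below 0.012 m and z of large_cup in the frame of large_saucer between 0.001 and 0.009 m and distance of each of large_saucer, small_saucer from where it was at the start of the episode below 0.015 m and angle between each of large_saucer, small_saucer's own z axis and vertical below 0.08 rad and horizontal distance between small_cup and small_saucer below 0.012 m and z of small_cup in the frame of small_saucer between 0.001 and 0.009 m and x of milk_jug in the frame of tray between -0.06 and -0.03 m and y of milk_jug in the frame of tray between -0.015 and 0.015 m and z of milk_jug in the frame of tray between 0.003 and 0.012 m and y of sugar_pot in the frame of tray between -0.016 and 0.016 m and x of sugar_pot in the frame of tray between 0.01 and 0.1 m and z of sugar_pot in the frame of tray between 0.003 and 0.012 m and horizontal distance between sugar_pot and milk_jug between 0.068 and 0.14 m and horizontal distance between pot_lid and sugar_pot below 0.008 m and z of pot_lid in the frame of sugar_pot between 0.041 and 0.049 m and angle between each of large_cup, small_cup, milk_jug, sugar_pot, pot_lid's own z axis and vertical below 0.09 rad and linear speed of each of large_cup, small_cup, milk_jug, sugar_pot, pot_lid below 0.02 m/s); the robot touches nothing.
It fails at once if a cup, the jug, the pot or the lid is let go in the air, 4 cm or more above where it should stand ((height (world z) of large_cup above 0.055 m and contact force between the fingers and large_cup below 0.01 N) or (height (world z) of small_cup above 0.055 m and contact force between the fingers and small_cup below 0.01 N) or (height (world z) of milk_jug above 0.055 m and contact force between the fingers and milk_jug below 0.01 N) or (height (world z) of sugar_pot above 0.055 m and contact force between the fingers and sugar_pot below 0.01 N) or (height (world z) of pot_lid above 0.1 m and contact force between the fingers and pot_lid below 0.01 N and contact force between the fingers and sugar_pot below 0.01 N)).
It fails at once if the siphon burner is pushed more than 25 mm from where it stood or tipped (distance of burner from where it was at the start of the episode above 0.025 m or angle between burner's own z axis and vertical above 0.3 rad).
It fails at once if the sand timer is pushed more than 25 mm from where it stood or tipped (distance of sand_timer from where it was at the start of the episode above 0.025 m or angle between sand_timer's own z axis and vertical above 0.3 rad).
It also fails if it takes over 122 s, if anything falls off the work surface, if the arm or the gripper's body presses on something with over 40 N, if the wrist force passes 120 N, or if a joint passes its speed limit or range.

ROBOT

A 6-joint arm with a two-finger parallel gripper is mounted at the origin on the work surface. World frame = base frame: x ahead of the robot, y to its left, z up, the work surface at z = 0. Lengths are in m, angles in rad, forces in N, time in s.
With the tool pointing down it reaches from about 0.4 to 0.925 m from the base axis. Payload 12.5 kg.
Tool frame: the origin (TCP) lies at the centre of the arm's flange, where the gripper is bolted on; the fingertips stand 190 mm ahead of it and the grasp point (between the pads) lies 171 mm ahead of it; z points along the fingers, y is the direction in which the jaws open and shut (so a half turn about z gives the same grasp; the last joint's range is limited). The gripper opens to 95 mm and grips with 3 to 60 N. Pads are 20 mm wide; open, the fingers measure 119 mm over their backs; the gripper's body (75 mm by 180 mm) begins 59 mm behind the grasp point.
Start: joints at [1.173, 0.491, 1.559, -0, 1.092, -0.106], TCP at [0.18, 0.599, 0.405] pointing down, gripper open.
Joint ranges: [-3.1, 3.1], [-0.84, 2.19], [0.05, 2.79], [-1.13, 4.28], [0.06, 2.93], [-2.69, 2.69]. Speed limits (rad/s): [2.22, 2.22, 2.79, 3.14, 3.14, 3.14].

INTERFACE

Orientations are given as a rotation vector (axis times angle).
In Python, from bench import monitor, get_image, camera_model, r gives the robot as it stands.
- The arm moves only by the tool arm_command, never from a script. Its argument "commands" is a list that holds one entry, the list of rows, each a list of 5 numbers: the shift along the tool's x, y, z in cm, then the turn about the tool's z in degrees, then the opening, from 0 (shut) to 1 (fully open). A call has 1 to 8 rows; each row is the pose to reach, as a shift and turn from the pose measured when the call began, along the tool's axes at that moment; what a row does not reach only later rows make up. A row lasts 1/12 s, in which the tool goes at most 41.7 mm and 7.16 degrees, less where a joint would pass 70% of its speed; a pose out of reach is approached as far as the arm can. A call with a gripper value outside its range is refused whole. The fingers move at their own pace and stop on an object; "squeeze" is the grip in N (left out, the last holds). Time passes only in rows, so rows that repeat a pose let the fingers close. It gives the time, the measured TCP pose, the force and the opening at its end, in the units of the state.
- monitor.read_state(): the state, without advancing time (a new reading comes with each control period).
- get_image(name): name is "scene" or "top" or "wrist"; returns the picture (420x560x3 uint8, red, green, blue); there is no depth.
- camera_model(name): a dict with "mtx" (3x3 intrinsics, pixels), "distortion" ([k1, k2, p1, p2, k3] as OpenCV has them; the pictures are not rectified), "R" (3x3) and "t" (3): a world point X has camera coordinates R X + t. Camera axes: x right, y down, z forward; pixel columns grow to the right and rows downward; lengths in m; the calibration is good to about 2 mm. A picture is of the moment at which its call begins: read the wrist's pose just before it. camera_model takes no time and is no camera call; for the wrist camera it gives the pose at the moment of the call.
- r.close_job(): hands the job in, once; it reports no verdict.
The state is a dict: "clock": time; "qpos": joint angles; "qvel": joint speeds; "effort": joint torques, N m; "tool_pos": TCP position; "orientation": TCP orientation; "force": force on the tool from outside, world axes, zero at the start; "torque": the same for the moment, N m; "gripper_width": finger opening in m.
Only numpy, scipy, OpenCV 4.12 (cv2) and the standard library are available. Lean on these libraries where they do the work, as an engineer would, in place of code of your own. Each camera call takes 0.05 s, during which the arm holds its last target. There are 200 camera calls.

## Working session

There is one attempt and no reset: what is moved stays moved. The work goes in short steps, Python scripts to look and compute and a tool call to move; the robot and the scene stay as the last step left them, time stands still between calls to the robot, and variables do not carry over. Pictures are saved under pics/ and viewed, about 12 in all and at most 16, crops included, and the job is handed in when it is done.

Besides the shell and the picture viewer there is one more tool, called after "Request:" in YAML: its name, and indented under it one key for each argument. arm_command: Moves the arm, as the interface text tells. Its arguments: {"type":"object","properties":{"commands":{"type":"array"},"squeeze":{"type":"number"}},"required":["commands"]}

```bash
ls; mkdir -p pics
python3 - <<'E'
from bench import monitor,get_image,camera_model,r
import cv2,numpy as np
s=monitor.read_state();print({k:np.round(v,4) for k,v in s.items()})
for n in("top","scene"):
    im=get_image(n);cv2.imwrite(f"pics/{n}0.png",im[...,::-1])
    c=camera_model(n);print(n,{k:np.round(v,4).tolist() for k,v in c.items()})
E
```

```text
pics
{'clock': np.float64(0.0), 'qpos': array([ 1.1734,  0.4916,  1.5595,  0.    ,  1.0917, -0.1056]), 'qvel': array([ 0.0015,  0.0003,  0.0004, -0.0003, -0.0008,  0.0007]), 'effort': array([ 0.00000e+00, -6.12655e+01, -2.58166e+01,  6.93000e-02,
        4.83000e-02, -1.00000e-04]), 'tool_pos': array([0.1798, 0.5985, 0.4042]), 'orientation': array([-4.5670e-01, -3.1079e+00,  1.7000e-03]), 'force': array([0.2183, 0.7678, 0.5192]), 'torque': array([-0.0204,  0.016 ,  0.0057]), 'gripper_width': np.float64(0.0951)}
top {'mtx': [[419.8647, 0.0, 277.1403], [0.0, 419.8647, 213.9539], [0.0, 0.0, 1.0]], 'distortion': [-0.1181, 0.0, 0.0, 0.0, 0.0], 'R': [[-0.0234, -0.9996, -0.0143], [-0.9976, 0.0243, -0.0644], [0.0647, 0.0127, -0.9978]], 't': [0.0472, 0.5733, 1.0088]}
scene {'mtx': [[445.7935, 0.0, 278.2189], [0.0, 445.7935, 211.7579], [0.0, 0.0, 1.0]], 'distortion': [-0.0234, 0.0, 0.0, 0.0, 0.0], 'R': [[-0.4113, 0.9115, -0.0086], [0.6293, 0.2771, -0.7261], [-0.6594, -0.3041, -0.6875]], 't': [0.2145, -0.3425, 1.4674]}
```

View pics/top0.png

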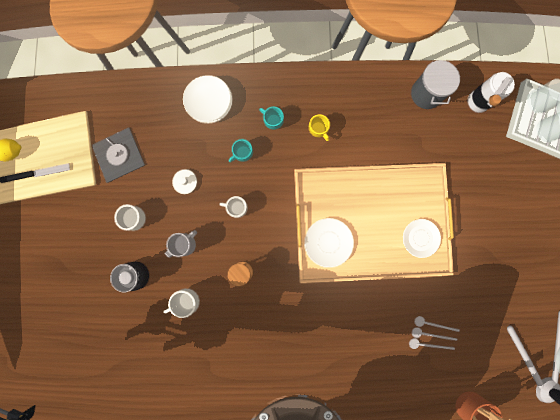

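View pics/scene0.png

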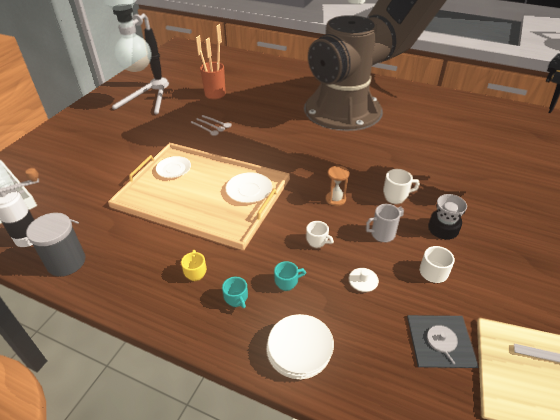

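```bash
cat > h.py <<'E'
import numpy as np,cv2
from bench import monitor,get_image,camera_model,r
from scipy.spatial.transform import Rotation as Ro
def p2w(c,px,z):
    u=cv2.undistortPoints(np.array(px,float).reshape(-1,1,2),c["mtx"],c["distortion"]).reshape(-1,2) if not isinstance(c["mtx"],list) else cv2.undistortPoints(np.array(px,float).reshape(-1,1,2),np.array(c["mtx"]),np.array(c["distortion"])).reshape(-1,2)
    R,t=np.array(c["R"]),np.array(c["t"]);o=-R.T@t
    d=np.c_[u,np.ones(len(u))]@R
    return o+d*((np.broadcast_to(z,len(u))-o[2])/d[:,2])[:,None]
def w2p(c,X):
    return cv2.projectPoints(np.array(X,float).reshape(-1,1,3),cv2.Rodrigues(np.array(c["R"]))[0],np.array(c["t"]),np.array(c["mtx"]),np.array(c["distortion"]))[0].reshape(-1,2)
def crop(im,x0,y0,w,h,s,name,step=20):
    o=cv2.resize(im[y0:y0+h,x0:x0+w,::-1],None,fx=s,fy=s,interpolation=cv2.INTER_CUBIC)
    for x in range(-(-x0//step)*step,x0+w,step):
        cv2.line(o,(int((x-x0+.5)*s),0),(int((x-x0+.5)*s),6),(0,0,255),1);cv2.putText(o,str(x),(int((x-x0)*s),16),0,.35,(0,0,255))
    for y in range(-(-y0//step)*step,y0+h,step):
        cv2.line(o,(0,int((y-y0+.5)*s)),(6,int((y-y0+.5)*s)),(0,0,255),1);cv2.putText(o,str(y),(8,int((y-y0+.5)*s)),0,.35,(0,0,255))
    cv2.imwrite(f"pics/{name}.png",o)
def circ(X,z,rad,n=40):
    a=np.linspace(0,2*np.pi,n);return np.c_[X[0]+rad*np.cos(a),X[1]+rad*np.sin(a),0*a+z]
E
python3 - <<'E'
from h import *
c=camera_model("top");im=cv2.imread("pics/top0.png")
# first guesses + overlay circles
G={"lcup":((182,302),.07,.032),"scup":((236,206),.046,.025),"jug":((179,244),.072,.028),"pot":((127,216),.052,.031),"lid":((184,181),.013,.031),
"burn":((129,277),.0,.036),"timer":((239,272),.09,.026),"lsau":((329.5,242),.022,.06),"ssau":((422,238),.020,.048)}
o=im.copy();big=cv2.resize(im,None,fx=4,fy=4,interpolation=cv2.INTER_CUBIC)
for k,(p,z,rad) in G.items():
    X=p2w(c,[p],z)[0];print(k,np.round(X,4))
    q=(w2p(c,circ(X,z,rad))+.5)*4
    cv2.polylines(big,[np.int32(q)],True,(0,0,255),1)
cor=p2w(c,[(295,170),(446,164),(453,277),(300,282)],.02);print(np.round(cor,4),cor.mean(0))
cv2.imwrite("pics/ca.png",big[165*4:325*4,95*4:260*4][:600,:800]) ; cv2.imwrite("pics/cb.png",big[155*4:295*4,285*4:465*4])
cv2.imwrite("pics/ca.png",cv2.resize(big[165*4:325*4,95*4:260*4],None,fx=.93,fy=.93))
E
```

```text
lcup [0.371  0.2591 0.07  ]
scup [0.5939 0.1311 0.046 ]
jug [0.5061 0.2635 0.072 ]
pot [0.576  0.3961 0.052 ]
lid [0.6628 0.2643 0.013 ]
burn [0.425  0.4117 0.    ]
timer [0.4399 0.1222 0.09  ]
lsau [ 0.5027 -0.0922  0.022 ]
ssau [ 0.5062 -0.3214  0.02  ]
[[ 0.6816 -0.013   0.02  ]
 [ 0.6892 -0.3921  0.02  ]
 [ 0.4078 -0.3965  0.02  ]
 [ 0.4075 -0.018   0.02  ]] [ 0.54651954 -0.20491941  0.02      ]
```

View pics/ca.png

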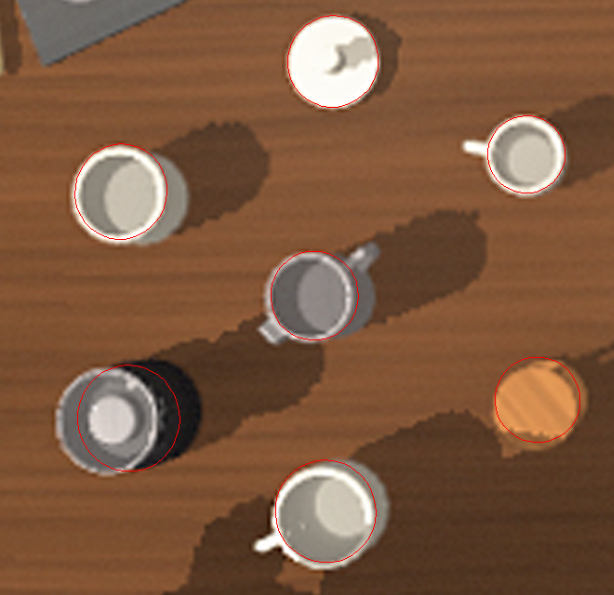

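View pics/cb.png

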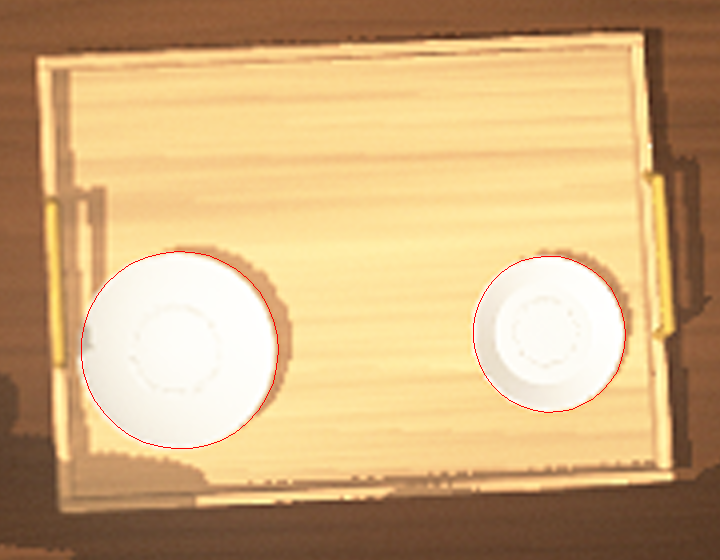

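```bash
cat >> h.py <<'E'
def plan(*wps):
    "wps (x,y,tcp z,jaw deg): shifts in cm along present tool axes, turn deg"
    s=monitor.read_state();R=Ro.from_rotvec(s["orientation"]).as_matrix();p=np.array(s["tool_pos"])
    j=np.degrees(np.arctan2(R[1,1],R[0,1]))
    print("t",round(float(s["clock"]),2),"pos",np.round(p,4),"jaw",round(j,1),"q6",round(float(s["qpos"][5]),2),"w",round(float(s["gripper_width"]),4),"F",np.round(s["force"],1),"tilt",round(float(np.degrees(np.arccos(-R[2,2]))),2))
    for w in wps:
        d=R.T@(np.array(w[:3])-p)*100
        t=(j-w[3]+90)%180-90
        print(w,"->",np.round(d,2).tolist(),round(t,1),"dist",round(np.linalg.norm(d),1))
E
python3 - <<'E'
from h import *
plan((.37,.259,.33,27),(.37,.259,.216,27))
c=camera_model("top")
print(p2w(c,[(124,278),(134.6,277)],[.082,.01]))
E
```

```text
t 0.1 pos [0.1798 0.5985 0.4042] jaw 73.3 q6 -0.11 w 0.0953 F [ 0.4 -0.5  0.6] tilt 0.06
(0.37, 0.259, 0.33, 27) -> [-27.99, -27.04, 7.45] 46.3 dist 39.6
(0.37, 0.259, 0.216, 27) -> [-27.99, -27.03, 18.85] 46.3 dist 43.2
[[0.42930178 0.39306256 0.082     ]
 [0.42568382 0.39340352 0.01      ]]
```

Request:
arm_command:
  commands:
    - [[-28, -27, 7.4, 46.3, 1], [-28, -27, 7.4, 46.3, 1], [-28, -27, 7.4, 46.3, 1], [-28, -27, 7.4, 46.3, 1], [-28, -27, 7.4, 46.3, 1], [-28, -27, 7.4, 46.3, 1], [-28, -27, 7.4, 46.3, 1], [-28, -27, 7.4, 46.3, 1]]
  squeeze: 15

```text
clock: 0.77
tool_pos: [0.3404, 0.3113, 0.3419]
orientation: [1.647, 2.675, -0.001]
force: [1.5, 0.7, -1.2]
gripper_width: 0.0957
```

Run:
```python
from h import *
plan((.37,.259,.33,27),(.37,.259,.216,27))
```

```text
t 0.77 pos [0.3404 0.3113 0.3419] jaw 26.8 q6 0.13 w 0.0957 F [ 1.5  0.7 -1.2] tilt 0.05
(0.37, 0.259, 0.33, 27) -> [-6.0, 0.28, 1.2] -0.2 dist 6.1
(0.37, 0.259, 0.216, 27) -> [-5.99, 0.29, 12.6] -0.2 dist 14.0
```

Request:
arm_command:
  commands:
    - [[-6, 0.3, 1.2, 0, 1], [-6, 0.3, 1.2, 0, 1], [-6, 0.3, 1.2, 0, 1], [-6, 0.3, 1.2, 0, 1]]

```text
clock: 1.1
tool_pos: [0.3706, 0.2583, 0.3297]
orientation: [-1.65, -2.673, 0.002]
force: [-0.1, 0.5, 0.1]
gripper_width: 0.0949
```

Run:
```python
from h import *
plan((.37,.259,.216,27))
c=camera_model("wrist");im=get_image("wrist")
im=np.ascontiguousarray(im[...,::-1])
cv2.polylines(im,[np.int32(w2p(c,circ((.37,.259),.07,.032)))],True,(0,0,255),1)
cv2.polylines(im,[np.int32(w2p(c,circ((.506,.2643),.072,.028)))],True,(0,0,255),1)
cv2.imwrite("pics/w1.png",im)
```

```text
t 1.1 pos [0.3706 0.2583 0.3297] jaw 26.6 q6 -0.0 w 0.0949 F [-0.1  0.5  0.1] tilt 0.09
(0.37, 0.259, 0.216, 27) -> [0.1, -0.01, 11.37] -0.4 dist 11.4
```

View pics/w1.png

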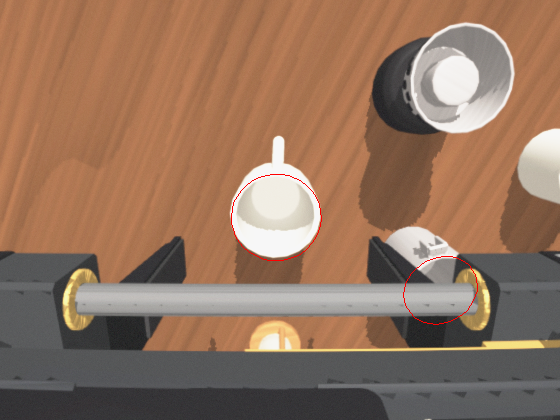

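Request:
arm_command:
  commands:
    - [[0.1, 0, 11.4, 0, 1], [0.1, 0, 11.4, 0, 1], [0.1, 0, 11.4, 0, 1], [0.1, 0, 11.4, 0, 1], [0.1, 0, 11.4, 0, 0.3], [0.1, 0, 11.4, 0, 0.3], [0.1, 0, 11.4, 0, 0.3], [0.1, 0, 11.4, 0, 0.3]]
  squeeze: 15

```text
clock: 1.82
tool_pos: [0.3698, 0.2602, 0.2177]
orientation: [1.647, 2.673, 0.003]
force: [-0.1, -0.0, 0.2]
gripper_width: 0.0735
```

Run:
```python
from h import *
plan((.37,.259,.216,27))
```

```text
t 1.82 pos [0.3698 0.2602 0.2177] jaw 26.7 q6 0.0 w 0.0735 F [-0.1 -0.   0.2] tilt 0.14
(0.37, 0.259, 0.216, 27) -> [-0.12, -0.04, 0.17] -0.3 dist 0.2
```

Request:
arm_command:
  commands:
    - [[0, 0, 0, 0, 0.2], [0, 0, 0, 0, 0.2], [0, 0, 0, 0, 0.2], [0, 0, 0, 0, 0.2], [0, 0, 0, 0, 0.2], [0, 0, 0, 0, 0.2]]

```text
clock: 2.32
tool_pos: [0.3699, 0.2602, 0.2187]
orientation: [1.647, 2.672, 0.005]
force: [-0.3, -2.3, 13.0]
gripper_width: 0.0627
```

Run:
```python
from h import *
plan((.37,.26,.35,27),(.502,-.092,.35,27))
```

```text
t 2.32 pos [0.3699 0.2602 0.2187] jaw 26.7 q6 0.0 w 0.0627 F [-0.3 -2.3 13. ] tilt 0.23
(0.37, 0.26, 0.35, 27) -> [-0.03, 0.05, -13.12] -0.3 dist 13.1
(0.502, -0.092, 0.35, 27) -> [-37.41, -3.97, -13.12] -0.3 dist 39.8
```

Request:
arm_command:
  commands:
    - [[0, 0, -2, 0, 0.2], [0, 0, -5, 0, 0.2], [0, 0, -9, 0, 0.2], [0, 0, -13, 0, 0.2], [0, 0, -13, 0, 0.2]]
  squeeze: 20

```text
clock: 2.73
tool_pos: [0.3697, 0.2602, 0.355]
orientation: [1.644, 2.668, 0.018]
force: [0.6, -0.3, -1.9]
gripper_width: 0.063
```

Run:
```python
from h import *
plan((.502,-.092,.35,27),(.502,-.092,.231,27))
cv2.imwrite("pics/s1.png",cv2.resize(get_image("scene")[100:280,300:480,::-1],None,fx=3,fy=3))
```

```text
t 2.73 pos [0.3697 0.2602 0.355 ] jaw 26.7 q6 0.0 w 0.063 F [ 0.6 -0.3 -1.9] tilt 0.8
(0.502, -0.092, 0.35, 27) -> [-37.41, -4.02, 0.46] -0.3 dist 37.6
(0.502, -0.092, 0.231, 27) -> [-37.41, -4.19, 12.36] -0.3 dist 39.6
```

View pics/s1.png

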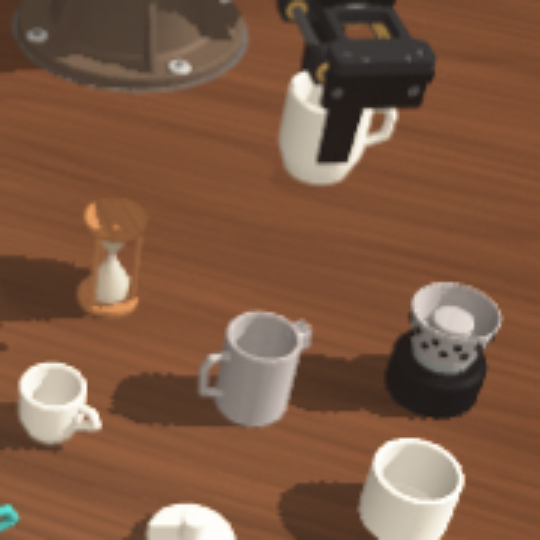

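Request:
arm_command:
  commands:
    - [[-37.4, -4, 0.5, 0, 0.2], [-37.4, -4, 0.5, 0, 0.2], [-37.4, -4, 0.5, 0, 0.2], [-37.4, -4, 0.5, 0, 0.2], [-37.4, -4, 0.5, 0, 0.2], [-37.4, -4, 0.5, 0, 0.2], [-37.4, -4, 0.5, 0, 0.2], [-37.4, -4, 0.5, 0, 0.2]]

```text
clock: 3.45
tool_pos: [0.4867, -0.0542, 0.3458]
orientation: [1.646, 2.67, 0.014]
force: [1.0, 1.1, -2.0]
gripper_width: 0.0626
```

Run:
```python
from h import *
plan((.502,-.092,.25,27),(.502,-.092,.232,27))
```

```text
t 3.45 pos [ 0.4867 -0.0542  0.3458] jaw 26.7 q6 -0.72 w 0.0626 F [ 1.   1.1 -2. ] tilt 0.57
(0.502, -0.092, 0.25, 27) -> [-4.07, -0.43, 9.58] -0.3 dist 10.4
(0.502, -0.092, 0.232, 27) -> [-4.07, -0.44, 11.38] -0.3 dist 12.1
```

Request:
arm_command:
  commands:
    - [[-4.1, -0.4, 2, 0, 0.2], [-4.1, -0.4, 5, 0, 0.2], [-4.1, -0.4, 8, 0, 0.2], [-4.1, -0.4, 9.8, 0, 0.2], [-4.1, -0.4, 10.6, 0, 0.2], [-4.1, -0.4, 11, 0, 0.2], [-4.1, -0.4, 11.1, 0, 0.2], [-4.1, -0.4, 11.1, 0, 0.2]]

```text
clock: 4.12
tool_pos: [0.5026, -0.0919, 0.2352]
orientation: [1.646, 2.67, 0.014]
force: [-0.3, -0.7, -1.8]
gripper_width: 0.0628
```

Run:
```python
from h import *
plan((.502,-.092,.2315,27))
```

```text
t 4.12 pos [ 0.5026 -0.0919  0.2352] jaw 26.7 q6 -0.79 w 0.0628 F [-0.3 -0.7 -1.8] tilt 0.6
(0.502, -0.092, 0.2315, 27) -> [0.02, -0.07, 0.37] -0.3 dist 0.4
```

Request:
arm_command:
  commands:
    - [[0, 0, 0.15, 0, 0.2], [0, 0, 0.3, 0, 0.2], [0, 0, 0.35, 0, 0.2], [0, 0, 0.35, 0, 0.2]]

```text
clock: 4.45
tool_pos: [0.5027, -0.0918, 0.2321]
orientation: [1.645, 2.669, 0.015]
force: [0.7, -0.9, -2.1]
gripper_width: 0.0627
```

Still in the air; a little lower.

Request:
arm_command:
  commands:
    - [[0, 0, 0.1, 0, 0.2], [0, 0, 0.2, 0, 0.2], [0, 0, 0.2, 0, 0.2]]

```text
clock: 4.7
tool_pos: [0.5027, -0.0918, 0.2316]
orientation: [1.645, 2.668, 0.015]
force: [-4.3, 1.2, 17.9]
gripper_width: 0.0625
```

Request:
arm_command:
  commands:
    - [[0, 0, 0, 0, 0.9], [0, 0, 0, 0, 0.9], [0, 0, 0, 0, 0.9], [0, 0, 0, 0, 0.9], [0, 0, 0, 0, 0.9], [0, 0, -3, 0, 0.9], [0, 0, -7, 0, 1], [0, 0, -11, 0, 1]]

```text
clock: 5.37
tool_pos: [0.5013, -0.0923, 0.3421]
orientation: [1.646, 2.67, 0.014]
force: [1.2, 0.2, 1.2]
gripper_width: 0.0931
```

Run:
```python
from h import *
plan((.594,.131,.34,-7),(.594,.131,.206,-7))
```

```text
t 5.37 pos [ 0.5013 -0.0923  0.3421] jaw 26.7 q6 -0.79 w 0.0931 F [1.2 0.2 1.2] tilt 0.57
(0.594, 0.131, 0.34, -7) -> [15.78, 18.31, 0.41] 33.7 dist 24.2
(0.594, 0.131, 0.206, -7) -> [15.77, 18.18, 13.81] 33.7 dist 27.7
```

Request:
arm_command:
  commands:
    - [[15.8, 18.3, 0, 33.7, 1], [15.8, 18.3, 0, 33.7, 1], [15.8, 18.3, 0, 33.7, 1], [15.8, 18.3, 0, 33.7, 1], [15.8, 18.3, 0, 33.7, 1], [15.8, 18.3, 0, 33.7, 1], [15.8, 18.3, 0, 33.7, 1], [15.8, 18.3, 0, 33.7, 1]]

```text
clock: 6.03
tool_pos: [0.5942, 0.1336, 0.3435]
orientation: [2.348, 2.085, 0.015]
force: [-0.4, -1.6, 0.0]
gripper_width: 0.0951
```

Run:
```python
from h import *
plan((.594,.131,.206,-7))
c=camera_model("wrist");im=np.ascontiguousarray(get_image("wrist")[...,::-1])
cv2.polylines(im,[np.int32(w2p(c,circ((.594,.131),.046,.025)))],True,(0,0,255),1)
cv2.imwrite("pics/w2.png",im)
c=camera_model("top");im=np.ascontiguousarray(get_image("top")[...,::-1])
cv2.imwrite("pics/t2.png",cv2.resize(im[155:295,95:465],None,fx=2,fy=2))
```

```text
t 6.03 pos [0.5942 0.1336 0.3435] jaw -6.8 q6 0.23 w 0.0951 F [-0.4 -1.6  0. ] tilt 0.57
(0.594, 0.131, 0.206, -7) -> [-0.35, -0.09, 13.75] 0.2 dist 13.8
```

View pics/w2.png

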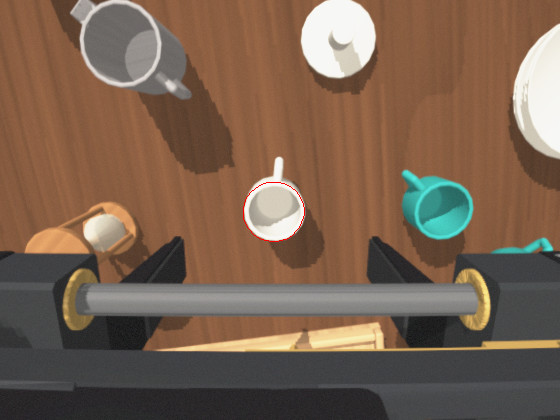

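Request:
arm_command:
  commands:
    - [[-0.35, -0.1, 4, 0, 1], [-0.35, -0.1, 8, 0, 1], [-0.35, -0.1, 12, 0, 1], [-0.35, -0.1, 13.7, 0, 1], [-0.35, -0.1, 13.7, 0, 0.6], [-0.35, -0.1, 13.7, 0, 0.1], [-0.35, -0.1, 13.7, 0, 0.1], [-0.35, -0.1, 13.7, 0, 0.1]]
  squeeze: 15

```text
clock: 6.8
tool_pos: [0.5934, 0.1277, 0.2085]
orientation: [2.35, 2.081, 0.017]
force: [0.1, -1.0, -0.1]
gripper_width: 0.0741
```

Request:
arm_command:
  commands:
    - [[0, 0, 0, 0, 0.1], [0, 0, 0, 0, 0.1], [0, 0, 0, 0, 0.1], [0, 0, 0, 0, 0.1], [0, 0, 0, 0, 0.1], [0, 0, 0, 0, 0.1], [0, 0, 0, 0, 0.1], [0, 0, 0, 0, 0.1]]

```text
clock: 7.47
tool_pos: [0.5934, 0.1278, 0.2092]
orientation: [2.349, 2.08, 0.018]
force: [-2.9, -0.8, 6.3]
gripper_width: 0.0494
```

Request:
arm_command:
  commands:
    - [[0, 0, -3, 0, 0.1], [0, 0, -7, 0, 0.1], [0, 0, -11, 0, 0.1], [0, 0, -14, 0, 0.1], [0, 0, -14, 0, 0.1]]

```text
clock: 7.88
tool_pos: [0.5923, 0.1272, 0.3554]
orientation: [2.345, 2.077, 0.03]
force: [0.2, 0.6, -0.8]
gripper_width: 0.0494
```

Run:
```python
from h import *
plan((.506,-.3245,.35,-7))
```

```text
t 7.88 pos [0.5923 0.1272 0.3554] jaw -6.9 q6 0.22 w 0.0494 F [ 0.2  0.6 -0.8] tilt 1.2
(0.506, -0.3245, 0.35, -7) -> [-45.89, -3.12, 0.09] 0.1 dist 46.0
```

View pics/t2.png

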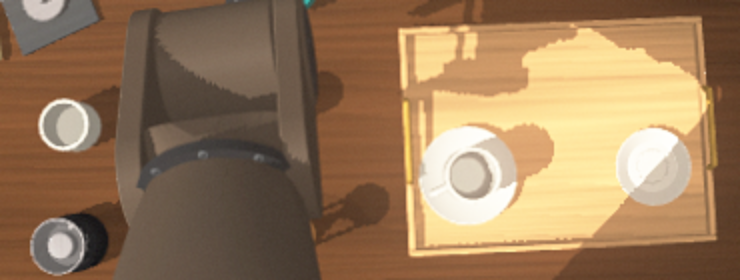

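Request:
arm_command:
  commands:
    - [[-4, -0.3, 0.1, 0, 0.1], [-8, -0.6, 0.1, 0, 0.1], [-12, -0.9, 0.1, 0, 0.1], [-15, -1.1, 0.1, 0, 0.1], [-18, -1.3, 0.1, 0, 0.1], [-20, -1.4, 0.1, 0, 0.1], [-20, -1.4, 0.1, 0, 0.1], [-20, -1.4, 0.1, 0, 0.1]]

```text
clock: 8.55
tool_pos: [0.5541, -0.0703, 0.3518]
orientation: [2.348, 2.075, 0.029]
force: [0.5, 0.7, -1.7]
gripper_width: 0.0494
```

Request:
arm_command:
  commands:
    - [[-4, -0.3, 0.1, 0, 0.1], [-8, -0.6, 0.1, 0, 0.1], [-12, -0.9, 0.1, 0, 0.1], [-16, -1.1, 0.1, 0, 0.1], [-20, -1.3, 0.1, 0, 0.1], [-23.5, -1.5, 0.1, 0, 0.1], [-25, -1.6, 0.1, 0, 0.1], [-25, -1.6, 0.1, 0, 0.1]]

```text
clock: 9.22
tool_pos: [0.5075, -0.3183, 0.3477]
orientation: [2.35, 2.073, 0.029]
force: [0.6, 0.3, -1.5]
gripper_width: 0.0497
```

Run:
```python
from h import *
plan((.506,-.3245,.224,-7))
```

```text
t 9.22 pos [ 0.5075 -0.3183  0.3477] jaw -7.2 q6 -0.56 w 0.0497 F [ 0.6  0.3 -1.5] tilt 1.13
(0.506, -0.3245, 0.224, -7) -> [-0.74, -0.29, 12.36] -0.2 dist 12.4
```

```bash
cat >> h.py <<'E'
def gp(p,o,l=.2): return np.round(np.array(p)+l*Ro.from_rotvec(o).as_matrix()[:,2],4)
E
python3 - <<'E'
from h import *
print(gp([0.5934, 0.1278, 0.2092],[2.349, 2.08, 0.018]))
print(gp([0.5027,-.0918,.2316],[1.645,2.668,.015]), "lcup placed;picked",gp([.3699,.2602,.2187],[1.647,2.672,.005]))
s=monitor.read_state();print(gp(s["tool_pos"],s["orientation"]),Ro.from_rotvec(s["orientation"]).as_matrix()[:,2])
E
```

```text
[0.5956 0.1287 0.0092]
[ 0.5049 -0.0909  0.0316] lcup placed;picked [0.3707 0.2605 0.0187]
[ 0.5112 -0.317   0.1477] [ 0.01875727  0.00630505 -0.99980419]
```

Request:
arm_command:
  commands:
    - [[-0.8, -0.6, 3, 0, 0.1], [-0.8, -0.6, 6.5, 0, 0.1], [-0.8, -0.6, 9.5, 0, 0.1], [-0.8, -0.6, 11.2, 0, 0.1], [-0.8, -0.6, 12, 0, 0.1], [-0.8, -0.6, 12.2, 0, 0.1], [-0.8, -0.6, 12.2, 0, 0.1], [-0.8, -0.6, 12.2, 0, 0.1]]

```text
clock: 9.88
tool_pos: [0.5034, -0.3242, 0.2267]
orientation: [2.348, 2.073, 0.029]
force: [-0.3, -0.3, -1.2]
gripper_width: 0.0493
```

Run:
```python
from h import *
s=monitor.read_state();print(gp(s["tool_pos"],s["orientation"]))
plan()
```

```text
[ 0.5074 -0.3232  0.0267]
t 9.88 pos [ 0.5034 -0.3242  0.2267] jaw -7.1 q6 -0.58 w 0.0493 F [-0.3 -0.3 -1.2] tilt 1.19
```

Request:
arm_command:
  commands:
    - [[0, 0, 0.2, 0, 0.1], [0, 0, 0.35, 0, 0.1], [0, 0, 0.45, 0, 0.1], [0, 0, 0.5, 0, 0.1], [0, 0, 0.5, 0, 0.1]]

```text
clock: 10.3
tool_pos: [0.5036, -0.3243, 0.2223]
orientation: [2.348, 2.072, 0.029]
force: [0.3, 0.9, 3.0]
gripper_width: 0.049
```

Touching. Release and rise.

Request:
arm_command:
  commands:
    - [[0, 0, 0, 0, 0.8], [0, 0, 0, 0, 0.8], [0, 0, 0, 0, 0.8], [0, 0, 0, 0, 0.8], [0, 0, 0, 0, 0.8], [0, 0, 0, 0, 0.8]]

```text
clock: 10.8
tool_pos: [0.5035, -0.3243, 0.2222]
orientation: [2.348, 2.072, 0.029]
force: [-0.0, -0.2, 0.5]
gripper_width: 0.0752
```

Request:
arm_command:
  commands:
    - [[0, 0, -3, 0, 0.8], [0, 0, -7, 0, 1], [0, 0, -11, 0, 1], [0, 0, -13, 0, 1], [0, 0, -13, 0, 1], [0, 0, -13, 0, 1]]

```text
clock: 11.3
tool_pos: [0.5007, -0.3248, 0.3531]
orientation: [2.346, 2.071, 0.03]
force: [0.4, 0.2, -0.3]
gripper_width: 0.0946
```

Run:
```python
from h import *
plan((.50,.262,.34,35.5))
```

```text
t 11.3 pos [ 0.5007 -0.3248  0.3531] jaw -7.1 q6 -0.58 w 0.0946 F [ 0.4  0.2 -0.3] tilt 1.3
(0.5, 0.262, 0.34, 35.5) -> [58.21, -7.39, 1.52] -42.6 dist 58.7
```

Request:
arm_command:
  commands:
    - [[4, -0.5, 0.5, -6, 1], [8, -1, 0.5, -12, 1], [12, -1.5, 0.5, -18, 1], [16, -2, 0.5, -24, 1], [20, -2.5, 0.5, -30, 1], [24, -3, 0.5, -36, 1], [28, -3.5, 0.5, -42.6, 1], [32, -4, 0.5, -42.6, 1]]

```text
clock: 11.97
tool_pos: [0.5003, -0.0005, 0.3478]
orientation: [1.422, 2.784, 0.019]
force: [1.2, 0.0, -0.2]
gripper_width: 0.0951
```

Run:
```python
from h import *
plan((.5027,.2633,.34,35.5))
```

```text
t 11.97 pos [ 5.003e-01 -5.000e-04  3.478e-01] jaw 35.9 q6 -0.77 w 0.0951 F [ 1.2  0.  -0.2] tilt 1.15
(0.5027, 0.2633, 0.34, 35.5) -> [21.24, 15.64, 0.89] 0.4 dist 26.4
```

Request:
arm_command:
  commands:
    - [[3.3, 2.4, 0.2, 0, 1], [6.5, 4.8, 0.4, 0, 1], [9.8, 7.2, 0.6, 0, 1], [13, 9.6, 0.8, 0, 1], [16.3, 12, 0.9, 0, 1], [19.5, 14.4, 0.9, 0, 1], [21.2, 15.6, 0.9, 0, 1], [21.2, 15.6, 0.9, 0, 1]]

```text
clock: 12.63
tool_pos: [0.5019, 0.2664, 0.3379]
orientation: [1.418, 2.788, 0.017]
force: [-0.4, -1.9, -0.2]
gripper_width: 0.095
```

Run:
```python
from h import *
plan((.5027,.2633,.34,35.5),(.5027,.2633,.216,35.5))
s=monitor.read_state();print(gp(s["tool_pos"],s["orientation"],.171))
c=camera_model("wrist");im=np.ascontiguousarray(get_image("wrist")[...,::-1])
cv2.polylines(im,[np.int32(w2p(c,circ((.506,.2643),.072,.028)))],True,(0,0,255),1)
cv2.imwrite("pics/w3.png",im)
```

```text
t 12.63 pos [0.5019 0.2664 0.3379] jaw 36.1 q6 -0.26 w 0.095 F [-0.4 -1.9 -0.2] tilt 1.03
(0.5027, 0.2633, 0.34, 35.5) -> [-0.3, -0.12, -0.21] 0.6 dist 0.4
(0.5027, 0.2633, 0.216, 35.5) -> [-0.2, -0.32, 12.19] 0.6 dist 12.2
[0.5049 0.267  0.167 ]
```

View pics/w3.png

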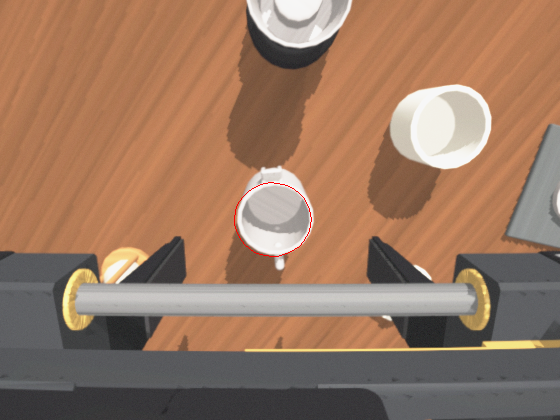

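Request:
arm_command:
  commands:
    - [[-0.2, -0.1, 4, 0, 1], [-0.2, -0.2, 8, 0, 1], [-0.2, -0.3, 11, 0, 1], [-0.2, -0.3, 12.3, 0, 1], [-0.2, -0.3, 12.3, 0, 1], [-0.2, -0.3, 12.3, 0, 0.6], [-0.2, -0.3, 12.3, 0, 0.2], [-0.2, -0.3, 12.3, 0, 0.2]]
  squeeze: 15

```text
clock: 13.35
tool_pos: [0.5031, 0.2612, 0.2161]
orientation: [1.418, 2.786, 0.018]
force: [-0.9, -0.2, 0.5]
gripper_width: 0.0805
```

Request:
arm_command:
  commands:
    - [[0, 0, 0, 0, 0.2], [0, 0, 0, 0, 0.2], [0, 0, 0, 0, 0.2], [0, 0, 0, 0, 0.2], [0, 0, 0, 0, 0.2], [0, 0, 0, 0, 0.2], [0, 0, 0, 0, 0.2], [0, 0, 0, 0, 0.2]]

```text
clock: 14.02
tool_pos: [0.5034, 0.2614, 0.2168]
orientation: [1.418, 2.785, 0.02]
force: [0.7, -0.0, 6.4]
gripper_width: 0.0556
```

Run:
```python
from h import *
plan()
s=monitor.read_state();print(gp(s["tool_pos"],s["orientation"],.21))
```

```text
t 14.02 pos [0.5034 0.2614 0.2168] jaw 36.1 q6 -0.26 w 0.0556 F [ 0.7 -0.   6.4] tilt 1.18
[0.5076 0.2622 0.0068]
```

Request:
arm_command:
  commands:
    - [[0, 0, -2, 0, 0.2], [0, 0, -5, 0, 0.2], [0, 0, -9, 0, 0.2], [0, 0, -12.5, 0, 0.2], [0, 0, -13.5, 0, 0.2], [0, 0, -13.5, 0, 0.2], [0, 0, -13.5, 0, 0.2]]
  squeeze: 25

```text
clock: 14.6
tool_pos: [0.5003, 0.2607, 0.3511]
orientation: [1.418, 2.786, 0.019]
force: [-0.4, 0.2, -2.1]
gripper_width: 0.0556
```

Run:
```python
from h import *
plan((.5045,-.2068,.345,0))
```

```text
t 14.6 pos [0.5003 0.2607 0.3511] jaw 36.1 q6 -0.26 w 0.0556 F [-0.4  0.2 -2.1] tilt 1.16
(0.5045, -0.2068, 0.345, 0) -> [-38.04, -27.19, 0.43] 36.1 dist 46.8
```

Request:
arm_command:
  commands:
    - [[-3, -2.1, 0.2, 4, 0.2], [-6, -4.3, 0.2, 9, 0.2], [-9, -6.4, 0.2, 14, 0.2], [-12, -8.6, 0.2, 19, 0.2], [-15, -10.7, 0.2, 24, 0.2], [-18, -12.9, 0.2, 29, 0.2], [-21, -15, 0.2, 33, 0.2], [-22, -15.7, 0.2, 36.1, 0.2]]

```text
clock: 15.27
tool_pos: [0.5026, -0.0131, 0.3458]
orientation: [2.223, 2.208, 0.022]
force: [0.6, 0.2, -1.5]
gripper_width: 0.0551
```

Run:
```python
from h import *
plan((.501,-.2076,.345,0))
```

```text
t 15.27 pos [ 0.5026 -0.0131  0.3458] jaw -0.4 q6 -0.16 w 0.0551 F [ 0.6  0.2 -1.5] tilt 0.94
(0.501, -0.2076, 0.345, 0) -> [-19.45, -0.03, 0.0] -0.4 dist 19.4
```

Request:
arm_command:
  commands:
    - [[-4, 0, 0, 0, 0.2], [-8, 0, 0, 0, 0.2], [-12, 0, 0, 0, 0.2], [-16, 0, 0, 0, 0.2], [-19, 0, 0, 0, 0.2], [-19.5, 0, 0, 0, 0.2], [-19.5, 0, 0, 0, 0.2], [-19.5, 0, 0, 0, 0.2]]

```text
clock: 15.93
tool_pos: [0.501, -0.2079, 0.3432]
orientation: [2.226, 2.209, 0.021]
force: [-0.2, 0.7, -1.6]
gripper_width: 0.0553
```

Run:
```python
from h import *
plan((.501,-.2076,.227,0))
s=monitor.read_state();print(gp(s["tool_pos"],s["orientation"],.21),Ro.from_rotvec(s["orientation"]).as_matrix().round(4).tolist())
```

```text
t 15.93 pos [ 0.501  -0.2079  0.3432] jaw -0.4 q6 -0.52 w 0.0553 F [-0.2  0.7 -1.6] tilt 0.81
(0.501, -0.2076, 0.227, 0) -> [-0.04, -0.15, 11.62] -0.4 dist 11.6
[ 0.5037 -0.2067  0.1332] [[0.0078, 0.9999, 0.013], [1.0, -0.0078, 0.0057], [0.0058, 0.0129, -0.9999]]
```

Request:
arm_command:
  commands:
    - [[-0.35, -0.1, 3, 0, 0.2], [-0.35, -0.1, 6.5, 0, 0.2], [-0.35, -0.1, 9.3, 0, 0.2], [-0.35, -0.1, 10.8, 0, 0.2], [-0.35, -0.1, 11.5, 0, 0.2], [-0.35, -0.1, 11.6, 0, 0.2], [-0.35, -0.1, 11.6, 0, 0.2], [-0.35, -0.1, 11.6, 0, 0.2]]

```text
clock: 16.6
tool_pos: [0.5017, -0.2103, 0.2281]
orientation: [2.225, 2.209, 0.021]
force: [0.3, -0.6, -1.8]
gripper_width: 0.0553
```

Request:
arm_command:
  commands:
    - [[0, 0, 0.1, 0, 0.2], [0, 0, 0.2, 0, 0.2], [0, 0, 0.3, 0, 0.2], [0, 0, 0.35, 0, 0.2], [0, 0, 0.35, 0, 0.2]]

```text
clock: 17.02
tool_pos: [0.5018, -0.2103, 0.2249]
orientation: [2.225, 2.209, 0.022]
force: [-0.1, 0.2, 1.3]
gripper_width: 0.0555
```

Request:
arm_command:
  commands:
    - [[0, 0, 0, 0, 0.85], [0, 0, 0, 0, 0.85], [0, 0, 0, 0, 0.85], [0, 0, 0, 0, 0.85], [0, 0, 0, 0, 0.85], [0, 0, 0, 0, 0.85], [0, 0, 0, 0, 0.85]]

```text
clock: 17.6
tool_pos: [0.5018, -0.2103, 0.2249]
orientation: [2.225, 2.209, 0.022]
force: [0.1, 0.3, 0.0]
gripper_width: 0.0809
```

Request:
arm_command:
  commands:
    - [[0, 0, -3, 0, 0.85], [0, 0, -7, 0, 1], [0, 0, -11, 0, 1], [0, 0, -13, 0, 1], [0, 0, -13, 0, 1], [0, 0, -13, 0, 1]]

```text
clock: 18.1
tool_pos: [0.4998, -0.2109, 0.3557]
orientation: [2.223, 2.207, 0.023]
force: [0.1, -0.4, -0.3]
gripper_width: 0.0951
```

Run:
```python
from h import *
plan((.573,.396,.34,60))
```

```text
t 18.1 pos [ 0.4998 -0.2109  0.3557] jaw -0.4 q6 -0.53 w 0.0951 F [ 0.1 -0.4 -0.3] tilt 0.97
(0.573, 0.396, 0.34, 60) -> [60.73, 6.86, 1.92] -60.4 dist 61.1
```

Request:
arm_command:
  commands:
    - [[4, 0.5, 0.5, -7, 1], [8, 1, 1, -14, 1], [12, 1.5, 1, -21, 1], [16, 2, 1, -28, 1], [20, 2.5, 1, -35, 1], [24, 3, 1, -42, 1], [28, 3.5, 1, -49, 1], [32, 4, 1, -56, 1]]

```text
clock: 18.77
tool_pos: [0.5419, 0.1109, 0.3459]
orientation: [0.917, 2.992, 0.012]
force: [1.3, -0.2, 0.3]
gripper_width: 0.0949
```

Run:
```python
from h import *
plan((.573,.396,.34,60))
```

```text
t 18.77 pos [0.5419 0.1109 0.3459] jaw 55.9 q6 -0.9 w 0.0949 F [ 1.3 -0.2  0.3] tilt 0.82
(0.573, 0.396, 0.34, 60) -> [13.4, 25.35, 0.74] -4.1 dist 28.7
```

Request:
arm_command:
  commands:
    - [[1.9, 3.6, 0.3, -4, 1], [3.8, 7.2, 0.7, -4, 1], [5.7, 10.8, 0.7, -4, 1], [7.6, 14.4, 0.7, -4, 1], [9.5, 18, 0.7, -4, 1], [11.4, 21.6, 0.7, -4, 1], [13.4, 25.3, 0.7, -4, 1], [13.4, 25.3, 0.7, -4, 1]]

```text
clock: 19.43
tool_pos: [0.572, 0.4015, 0.3377]
orientation: [0.806, 3.025, 0.011]
force: [0.1, 0.6, 0.2]
gripper_width: 0.0951
```

Run:
```python
from h import *
plan((.573,.396,.34,60),(.573,.396,.206,60))
s=monitor.read_state();print(gp(s["tool_pos"],s["orientation"],.171))
c=camera_model("wrist");im=np.ascontiguousarray(get_image("wrist")[...,::-1])
cv2.polylines(im,[np.int32(w2p(c,circ((.576,.3975),.052,.031)))],True,(0,0,255),1)
cv2.imwrite("pics/w4.png",im)
```

```text
t 19.43 pos [0.572  0.4015 0.3377] jaw 60.2 q6 -0.53 w 0.0951 F [0.1 0.6 0.2] tilt 0.74
(0.573, 0.396, 0.34, 60) -> [-0.36, -0.43, -0.23] 0.2 dist 0.6
(0.573, 0.396, 0.206, 60) -> [-0.25, -0.55, 13.17] 0.2 dist 13.2
[0.5741 0.4022 0.1667]
```

View pics/w4.png

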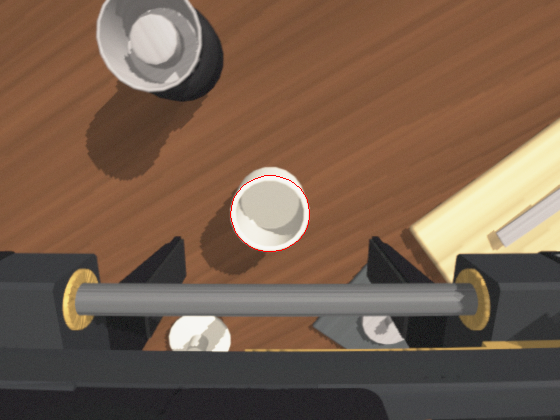

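Request:
arm_command:
  commands:
    - [[-0.2, -0.4, 4, 0, 1], [-0.2, -0.4, 8, 0, 1], [-0.2, -0.4, 11.5, 0, 1], [-0.2, -0.4, 13.2, 0, 1], [-0.2, -0.4, 13.2, 0, 1], [-0.2, -0.4, 13.2, 0, 0.6], [-0.2, -0.4, 13.2, 0, 0.3], [-0.2, -0.4, 13.2, 0, 0.3]]
  squeeze: 15

```text
clock: 20.15
tool_pos: [0.5736, 0.3945, 0.2071]
orientation: [0.806, 3.024, 0.011]
force: [0.5, 0.5, 0.2]
gripper_width: 0.0803
```

Request:
arm_command:
  commands:
    - [[0, 0, 0, 0, 0.3], [0, 0, 0, 0, 0.3], [0, 0, 0, 0, 0.3], [0, 0, 0, 0, 0.3], [0, 0, 0, 0, 0.3], [0, 0, 0, 0, 0.3], [0, 0, 0, 0, 0.3]]

```text
clock: 20.73
tool_pos: [0.5738, 0.3947, 0.2085]
orientation: [0.806, 3.022, 0.013]
force: [-0.9, -0.7, 6.4]
gripper_width: 0.0623
```

Run:
```python
from h import *
plan()
s=monitor.read_state();print(gp(s["tool_pos"],s["orientation"],.2))
```

```text
t 20.73 pos [0.5738 0.3947 0.2085] jaw 60.1 q6 -0.54 w 0.0623 F [-0.9 -0.7  6.4] tilt 0.91
[0.5769 0.3956 0.0085]
```

Request:
arm_command:
  commands:
    - [[0, 0, -2, 0, 0.3], [0, 0, -5, 0, 0.3], [0, 0, -9, 0, 0.3], [0, 0, -12.5, 0, 0.3], [0, 0, -14, 0, 0.3], [0, 0, -14, 0, 0.3], [0, 0, -14, 0, 0.3]]
  squeeze: 20

```text
clock: 21.32
tool_pos: [0.5714, 0.3939, 0.3485]
orientation: [0.806, 3.022, 0.014]
force: [-0.4, -0.3, -2.9]
gripper_width: 0.0624
```

Run:
```python
from h import *
plan((.598,-.206,.345,89))
```

```text
t 21.32 pos [0.5714 0.3939 0.3485] jaw 60.2 q6 -0.54 w 0.0624 F [-0.4 -0.3 -2.9] tilt 0.94
(0.598, -0.206, 0.345, 89) -> [-32.17, -50.71, 0.1] -28.8 dist 60.1
```

Request:
arm_command:
  commands:
    - [[-2.1, -3.4, 0, -3.5, 0.3], [-4.2, -6.8, 0, -7, 0.3], [-6.3, -10.1, 0, -10.5, 0.3], [-8.4, -13.5, 0, -14, 0.3], [-10.5, -16.9, 0, -18, 0.3], [-12.6, -20.3, 0, -22, 0.3], [-14.7, -23.6, 0, -26, 0.3], [-16.8, -27, 0, -28.8, 0.3]]

```text
clock: 21.98
tool_pos: [0.5822, 0.0743, 0.3449]
orientation: [0.023, 3.129, 0.007]
force: [1.2, 0.3, -2.6]
gripper_width: 0.0622
```

Run:
```python
from h import *
plan((.598,-.206,.345,89))
```

```text
t 21.98 pos [0.5822 0.0743 0.3449] jaw 89.2 q6 -1.55 w 0.0622 F [ 1.2  0.3 -2.6] tilt 0.74
(0.598, -0.206, 0.345, 89) -> [-1.99, -28.01, -0.13] 0.2 dist 28.1
```

Request:
arm_command:
  commands:
    - [[-0.3, -4, -0.1, 0, 0.3], [-0.6, -8, -0.1, 0, 0.3], [-0.9, -12, -0.1, 0, 0.3], [-1.2, -16, -0.1, 0, 0.3], [-1.5, -20, -0.1, 0, 0.3], [-1.8, -24, -0.1, 0, 0.3], [-2, -28, -0.1, 0, 0.3], [-2, -28, -0.1, 0, 0.3]]

```text
clock: 22.65
tool_pos: [0.5977, -0.2121, 0.342]
orientation: [0.03, 3.132, 0.007]
force: [-1.1, 0.6, -2.8]
gripper_width: 0.0621
```

Request:
arm_command:
  commands:
    - [[0, 0, 0, 0, 0.3], [0, 0, 0, 0, 0.3]]

```text
clock: 22.82
tool_pos: [0.5973, -0.2128, 0.3395]
orientation: [0.032, 3.135, 0.01]
force: [0.5, 1.1, -2.7]
gripper_width: 0.0624
```

Run:
```python
from h import *
plan((.5985,-.2055,.2165,89))
s=monitor.read_state();print(gp(s["tool_pos"],s["orientation"],.2),Ro.from_rotvec(s["orientation"]).as_matrix().round(4).tolist())
c=camera_model("top");im=np.ascontiguousarray(get_image("top")[...,::-1])
cv2.imwrite("pics/t3.png",cv2.resize(im[155:295,285:465],None,fx=4,fy=4,interpolation=cv2.INTER_CUBIC))
```

```text
t 22.82 pos [ 0.5973 -0.2128  0.3395] jaw 88.8 q6 -2.0 w 0.0624 F [ 0.5  1.1 -2.7] tilt 0.49
(0.5985, -0.2055, 0.2165, 89) -> [-0.03, 0.65, 12.3] -0.2 dist 12.3
[ 0.5985 -0.2116  0.1395] [[-0.9998, 0.0202, 0.006], [0.0203, 0.9998, 0.006], [-0.0059, 0.0062, -1.0]]
```

View pics/t3.png

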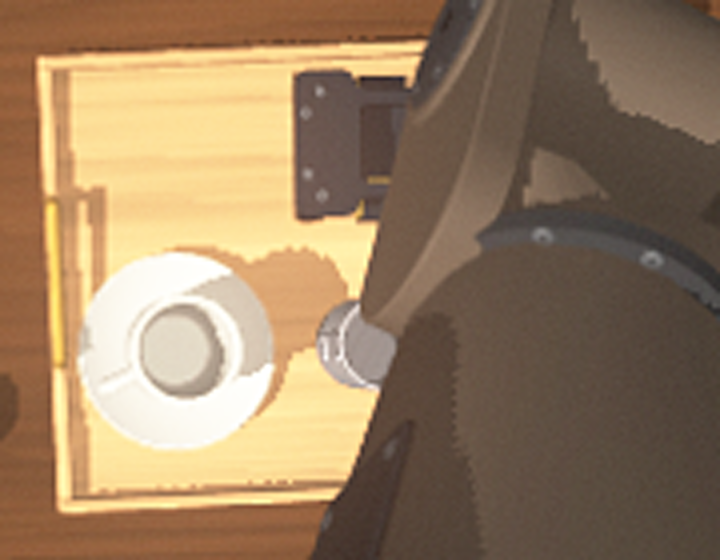

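Request:
arm_command:
  commands:
    - [[-0.3, 0.5, 3, 0, 0.3], [-0.3, 0.5, 6.5, 0, 0.3], [-0.3, 0.5, 9.5, 0, 0.3], [-0.3, 0.5, 11, 0, 0.3], [-0.3, 0.5, 11.9, 0, 0.3], [-0.3, 0.5, 12.1, 0, 0.3], [-0.3, 0.5, 12.1, 0, 0.3], [-0.3, 0.5, 12.1, 0, 0.3]]

```text
clock: 23.53
tool_pos: [0.6017, -0.2058, 0.2202]
orientation: [0.029, 3.133, 0.008]
force: [1.0, 0.1, -1.6]
gripper_width: 0.0625
```

Request:
arm_command:
  commands:
    - [[0, 0, 0.1, 0, 0.3], [0, 0, 0.2, 0, 0.3], [0, 0, 0.3, 0, 0.3], [0, 0, 0.3, 0, 0.3]]

```text
clock: 23.87
tool_pos: [0.6017, -0.2059, 0.2176]
orientation: [0.029, 3.133, 0.008]
force: [1.1, 0.3, -2.1]
gripper_width: 0.062
```

Request:
arm_command:
  commands:
    - [[0, 0, 0.1, 0, 0.3], [0, 0, 0.2, 0, 0.3], [0, 0, 0.2, 0, 0.3]]

```text
clock: 24.12
tool_pos: [0.6017, -0.206, 0.2164]
orientation: [0.029, 3.132, 0.008]
force: [-2.5, -0.6, 7.0]
gripper_width: 0.0618
```

Request:
arm_command:
  commands:
    - [[0, 0, 0, 0, 0.9], [0, 0, 0, 0, 0.9], [0, 0, 0, 0, 0.9], [0, 0, 0, 0, 0.9], [0, 0, 0, 0, 0.9], [0, 0, 0, 0, 0.9], [0, 0, 0, 0, 0.9]]

```text
clock: 24.7
tool_pos: [0.6017, -0.206, 0.2164]
orientation: [0.029, 3.132, 0.008]
force: [0.2, -0.9, -0.8]
gripper_width: 0.0853
```

Request:
arm_command:
  commands:
    - [[0, 0, -3, 0, 0.9], [0, 0, -7, 0, 1], [0, 0, -11, 0, 1], [0, 0, -13, 0, 1], [0, 0, -13, 0, 1], [0, 0, -13, 0, 1]]

```text
clock: 25.2
tool_pos: [0.6004, -0.2065, 0.3474]
orientation: [0.029, 3.13, 0.006]
force: [1.0, -0.4, -0.4]
gripper_width: 0.0954
```

Run:
```python
from h import *
plan((.661,.263,.34,60))
```

```text
t 25.2 pos [ 0.6004 -0.2065  0.3474] jaw 88.9 q6 -1.99 w 0.0954 F [ 1.  -0.4 -0.4] tilt 0.67
(0.661, 0.263, 0.34, 60) -> [-5.17, 47.05, 0.98] 28.9 dist 47.3
```

Request:
arm_command:
  commands:
    - [[-0.5, 4, 0.5, 0, 1], [-0.9, 8, 0.9, 0, 1], [-1.4, 12, 0.9, 0, 1], [-1.8, 16, 0.9, 0, 1], [-2.3, 20, 0.9, 0, 1], [-2.7, 24, 0.9, 0, 1], [-3.2, 28, 0.9, 0, 1], [-3.6, 32, 0.9, 0, 1]]
  squeeze: 15

```text
clock: 25.87
tool_pos: [0.6423, 0.1148, 0.3381]
orientation: [0.029, 3.133, 0.006]
force: [1.4, -0.7, -0.8]
gripper_width: 0.0955
```

Run:
```python
from h import *
plan((.661,.263,.34,89))
```

```text
t 25.87 pos [0.6423 0.1148 0.3381] jaw 88.9 q6 -1.48 w 0.0955 F [ 1.4 -0.7 -0.8] tilt 0.51
(0.661, 0.263, 0.34, 89) -> [-1.59, 14.85, -0.13] -0.1 dist 14.9
```

Request:
arm_command:
  commands:
    - [[-0.4, 4, -0.1, 0, 0.6], [-0.8, 8, -0.1, 0, 0.6], [-1.2, 12, -0.1, 0, 0.6], [-1.6, 14.8, -0.1, 0, 0.6], [-1.6, 14.8, -0.1, 0, 0.6], [-1.6, 14.8, -0.1, 0, 0.6], [-1.6, 14.8, -0.1, 0, 0.6]]

```text
clock: 26.45
tool_pos: [0.6609, 0.262, 0.338]
orientation: [0.029, 3.136, 0.004]
force: [0.4, -0.9, -0.8]
gripper_width: 0.0583
```

Run:
```python
from h import *
plan((.661,.263,.206,89))
s=monitor.read_state();print(gp(s["tool_pos"],s["orientation"],.171))
c=camera_model("wrist");im=np.ascontiguousarray(get_image("wrist")[...,::-1])
for z,q in((.013,.031),(.035,.009)):cv2.polylines(im,[np.int32(w2p(c,circ((.6628,.2643),z,q)))],True,(0,0,255),1)
cv2.imwrite("pics/w5.png",im)
```

```text
t 26.45 pos [0.6609 0.262  0.338 ] jaw 88.9 q6 -1.27 w 0.0583 F [ 0.4 -0.9 -0.8] tilt 0.36
(0.661, 0.263, 0.206, 89) -> [0.07, 0.06, 13.2] -0.1 dist 13.2
[0.6619 0.2625 0.167 ]
```

View pics/w5.png

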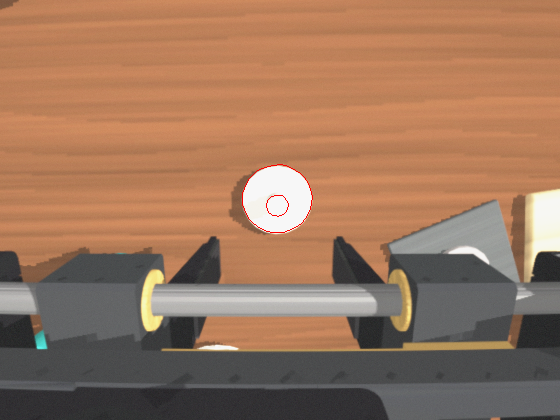

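Request:
arm_command:
  commands:
    - [[0, 0.1, 4, 0, 0.6], [0, 0.1, 8, 0, 0.6], [0, 0.1, 11.5, 0, 0.6], [0, 0.1, 13.1, 0, 0.6], [0, 0.1, 13.1, 0, 0.6], [0, 0.1, 13.1, 0, 0.6], [0, 0.1, 13.1, 0, 0.6]]

```text
clock: 27.08
tool_pos: [0.6625, 0.2621, 0.2091]
orientation: [0.032, 3.133, 0.005]
force: [0.3, -0.6, 0.8]
gripper_width: 0.0568
```

Request:
arm_command:
  commands:
    - [[0, 0, 0, 0, 0], [0, 0, 0, 0, 0], [0, 0, 0, 0, 0], [0, 0, 0, 0, 0], [0, 0, 0, 0, 0], [0, 0, 0, 0, 0], [0, 0, 0, 0, 0], [0, 0, 0, 0, 0]]

```text
clock: 27.75
tool_pos: [0.6627, 0.2621, 0.2105]
orientation: [0.032, 3.131, 0.006]
force: [-0.4, -2.3, 6.7]
gripper_width: 0.0437
```

Run:
```python
from h import *
plan()
s=monitor.read_state();print(gp(s["tool_pos"],s["orientation"],.19))
```

```text
t 27.75 pos [0.6627 0.2621 0.2105] jaw 88.8 q6 -1.27 w 0.0437 F [-0.4 -2.3  6.7] tilt 0.62
[0.6647 0.2628 0.0205]
```

Request:
arm_command:
  commands:
    - [[0, 0, -0.4, 0, 0.55], [0, 0, -0.9, 0, 0.55], [0, 0, -1.1, 0, 0.55], [0, 0, -1.1, 0, 0.3], [0, 0, -1.1, 0, 0], [0, 0, -1.1, 0, 0], [0, 0, -1.1, 0, 0], [0, 0, -1.1, 0, 0]]

```text
clock: 28.42
tool_pos: [0.6626, 0.262, 0.2212]
orientation: [0.032, 3.132, 0.006]
force: [-0.4, -0.0, 0.3]
gripper_width: 0.0246
```

Request:
arm_command:
  commands:
    - [[0, 0, 0, 0, 0], [0, 0, 0, 0, 0], [0, 0, 0, 0, 0], [0, 0, 0, 0, 0], [0, 0, 0, 0, 0], [0, 0, 0, 0, 0], [0, 0, 0, 0, 0]]

```text
clock: 29.0
tool_pos: [0.6626, 0.262, 0.2212]
orientation: [0.032, 3.132, 0.006]
force: [-0.3, -0.1, -0.0]
gripper_width: 0.0168
```

Run:
```python
from h import *
plan()
s=monitor.read_state();print(gp(s["tool_pos"],s["orientation"],.2))
c=camera_model("wrist");im=np.ascontiguousarray(get_image("wrist")[...,::-1])
cv2.imwrite("pics/w6.png",im)
```

```text
t 29.0 pos [0.6626 0.262  0.2212] jaw 88.8 q6 -1.27 w 0.0168 F [-0.3 -0.1 -0. ] tilt 0.6
[0.6646 0.2627 0.0212]
```

View pics/w6.png

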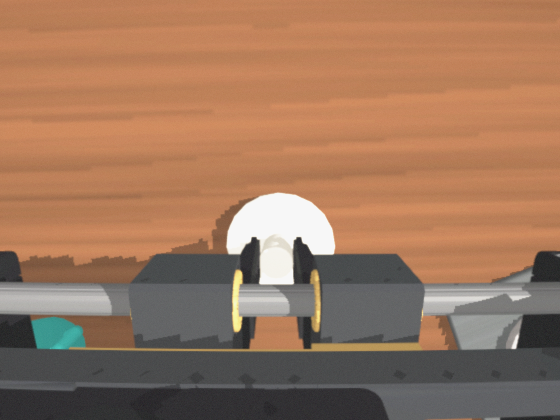

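Request:
arm_command:
  commands:
    - [[0, 0, -2, 0, 0], [0, 0, -4.5, 0, 0], [0, 0, -7, 0, 0], [0, 0, -8.6, 0, 0], [0, 0, -9, 0, 0], [0, 0, -9, 0, 0], [0, 0, -9, 0, 0]]
  squeeze: 25

```text
clock: 29.63
tool_pos: [0.6615, 0.2616, 0.3102]
orientation: [0.032, 3.133, 0.005]
force: [0.3, -0.1, -0.8]
gripper_width: 0.0162
```

Run:
```python
from h import *
plan((.6017,-.206,.313,89))
s=monitor.read_state();print(gp(s["tool_pos"],s["orientation"],.2))
```

```text
t 29.63 pos [0.6615 0.2616 0.3102] jaw 88.8 q6 -1.27 w 0.0162 F [ 0.3 -0.1 -0.8] tilt 0.53
(0.6017, -0.206, 0.313, 89) -> [5.03, -46.87, -0.48] -0.2 dist 47.1
[0.6632 0.2622 0.1102]
```

Request:
arm_command:
  commands:
    - [[0.3, -3, 0, 0, 0], [0.7, -7, -0.1, 0, 0], [1.1, -11, -0.2, 0, 0], [1.6, -15, -0.3, 0, 0], [2, -19, -0.4, 0, 0], [2.5, -23, -0.5, 0, 0], [2.8, -26, -0.5, 0, 0], [2.8, -26, -0.5, 0, 0]]

```text
clock: 30.3
tool_pos: [0.6275, -0.0027, 0.3125]
orientation: [0.038, 3.135, 0.004]
force: [0.1, 0.7, -0.7]
gripper_width: 0.0164
```

Run:
```python
from h import *
plan((.6017,-.206,.313,89))
c=camera_model("top");im=np.ascontiguousarray(get_image("top")[...,::-1])
big=cv2.resize(im,None,fx=4,fy=4,interpolation=cv2.INTER_CUBIC)
for x,y,z,q in((.602,-.2045,.06,.031),(.5045,-.2068,.08,.028),(.5062,-.3214,.059,.025),(.5027,-.0922,.083,.032)):
    cv2.polylines(big,[np.int32((w2p(c,circ((x,y),z,q))+.5)*4)],True,(0,0,255),1)
cv2.imwrite("pics/t4.png",big[155*4:295*4,285*4:465*4])
```

```text
t 30.3 pos [ 0.6275 -0.0027  0.3125] jaw 88.6 q6 -1.66 w 0.0164 F [ 0.1  0.7 -0.7] tilt 0.37
(0.6017, -0.206, 0.313, 89) -> [2.08, -20.39, -0.12] -0.4 dist 20.5
```

View pics/t4.png

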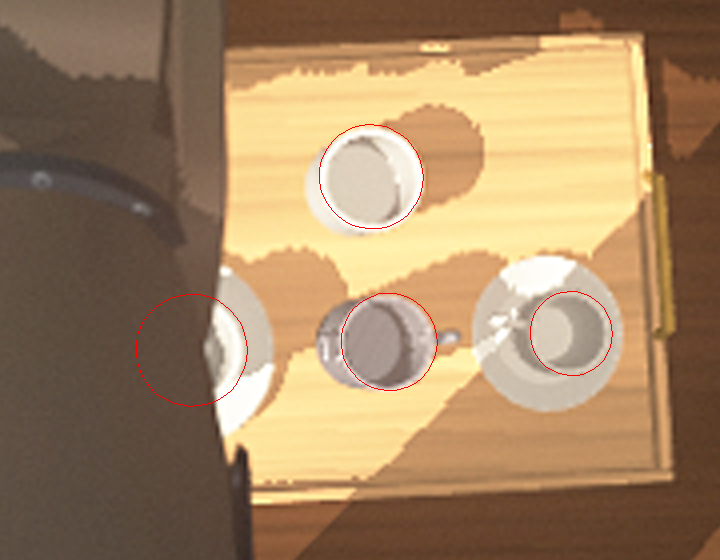

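Request:
arm_command:
  commands:
    - [[0.3, -3, 0, 0, 0], [0.7, -7, 0, 0, 0], [1.1, -11, 0, 0, 0], [1.6, -15, 0, 0, 0], [2, -18.5, 0, 0, 0], [2.1, -20.2, 0, 0, 0], [2.1, -20.2, 0, 0, 0], [2.1, -20.2, 0, 0, 0]]

```text
clock: 31.02
tool_pos: [0.6021, -0.2017, 0.3106]
orientation: [0.039, 3.137, 0.007]
force: [0.0, 0.9, -0.2]
gripper_width: 0.0164
```

Run:
```python
from h import *
plan()
s=monitor.read_state();R=Ro.from_rotvec(s["orientation"]).as_matrix();g=gp(s["tool_pos"],s["orientation"],.21)
d=np.array([.603,-.2045,0])-g;d[2]=0
print(g,R[:,2],"tool shift cm",(R.T@d*100).round(2))
c=camera_model("wrist");im=np.ascontiguousarray(get_image("wrist")[...,::-1])
cv2.polylines(im,[np.int32(w2p(c,circ((.602,-.2045),.06,.031)))],True,(0,0,255),1)
cv2.imwrite("pics/w7.png",im)
```

```text
t 31.02 pos [ 0.6021 -0.2017  0.3106] jaw 88.6 q6 -1.98 w 0.0164 F [ 0.   0.9 -0.2] tilt 0.36
[ 0.603  -0.2009  0.1006] [ 0.00463732  0.0042066  -0.9999804 ] tool shift cm [-0.01 -0.36 -0.  ]
```

View pics/w7.png

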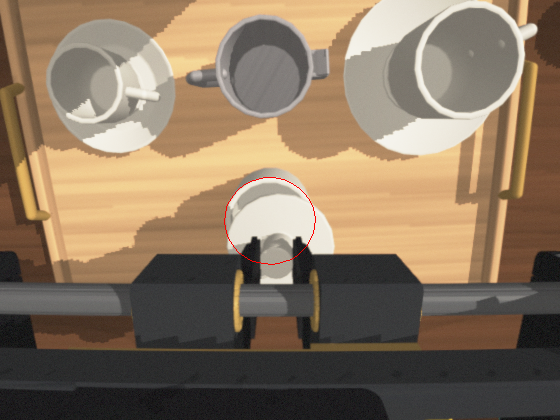

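Request:
arm_command:
  commands:
    - [[0, -0.3, 0.5, 0, 0], [0, -0.35, 1.2, 0, 0], [0, -0.35, 2, 0, 0], [0, -0.35, 2.6, 0, 0], [0, -0.35, 2.9, 0, 0], [0, -0.35, 3, 0, 0], [0, -0.35, 3, 0, 0], [0, -0.35, 3, 0, 0]]

```text
clock: 31.73
tool_pos: [0.6023, -0.2042, 0.2809]
orientation: [0.037, 3.136, 0.007]
force: [0.1, -0.9, 0.3]
gripper_width: 0.0164
```

Request:
arm_command:
  commands:
    - [[0, 0, 0.15, 0, 0], [0, 0, 0.3, 0, 0], [0, 0, 0.45, 0, 0], [0, 0, 0.55, 0, 0], [0, 0, 0.55, 0, 0], [0, 0, 0.55, 0, 0]]

```text
clock: 32.23
tool_pos: [0.6023, -0.2042, 0.2754]
orientation: [0.037, 3.136, 0.006]
force: [-0.1, -0.3, -0.6]
gripper_width: 0.0166
```

Run:
```python
from h import *
plan()
s=monitor.read_state();print(gp(s["tool_pos"],s["orientation"],.21))
```

```text
t 32.23 pos [ 0.6023 -0.2042  0.2754] jaw 88.6 q6 -1.98 w 0.0166 F [-0.1 -0.3 -0.6] tilt 0.37
[ 0.6034 -0.2034  0.0654]
```

Request:
arm_command:
  commands:
    - [[0, 0, 0.1, 0, 0], [0, 0, 0.2, 0, 0], [0, 0, 0.2, 0, 0]]

```text
clock: 32.48
tool_pos: [0.6024, -0.2042, 0.274]
orientation: [0.037, 3.136, 0.006]
force: [-1.7, 1.5, 6.2]
gripper_width: 0.0164
```

Request:
arm_command:
  commands:
    - [[0, 0, 0, 0, 0.5], [0, 0, 0, 0, 0.5], [0, 0, 0, 0, 0.5], [0, 0, 0, 0, 0.5], [0, 0, 0, 0, 0.5], [0, 0, 0, 0, 0.5]]

```text
clock: 32.98
tool_pos: [0.6024, -0.2042, 0.2739]
orientation: [0.037, 3.136, 0.006]
force: [0.0, 0.0, -0.2]
gripper_width: 0.0463
```

Request:
arm_command:
  commands:
    - [[0, 0, -1.5, 0, 0.5], [0, 0, -4, 0, 0.5], [0, 0, -7, 0, 0.5], [0, 0, -9, 0, 0.5], [0, 0, -9, 0, 0.5], [0, 4, -9, 0, 0.5], [0, 8, -9, 0, 0.5], [0, 12, -9, 0, 0.5]]

```text
clock: 33.65
tool_pos: [0.6044, -0.0837, 0.3637]
orientation: [0.04, 3.136, 0.006]
force: [0.7, 1.0, -0.8]
gripper_width: 0.0475
```

Request:
arm_command:
  commands:
    - [[0, 4, 0, 0, 0.5], [0, 8, 0, 0, 0.5], [0, 12, 0, 0, 0.5], [0, 16, 0, 0, 0.5], [0, 20, 0, 0, 0.5], [0, 24, 0, 0, 0.5], [0, 26, 0, 0, 0.5], [0, 26, 0, 0, 0.5]]

```text
clock: 34.32
tool_pos: [0.6106, 0.1801, 0.364]
orientation: [0.034, 3.137, 0.007]
force: [-0.6, -0.4, -0.1]
gripper_width: 0.0476
```

Run:
```python
from h import *
plan()
c=camera_model("top");im=np.ascontiguousarray(get_image("top")[...,::-1])
big=cv2.resize(im,None,fx=4,fy=4,interpolation=cv2.INTER_CUBIC)
for x,y,z,q in((.602,-.2045,.066,.031),(.5045,-.2068,.08,.028),(.5062,-.3214,.059,.025),(.5062,-.3214,.02,.048),(.5027,-.0922,.083,.032),(.5027,-.0922,.022,.06)):
    cv2.polylines(big,[np.int32((w2p(c,circ((x,y),z,q))+.5)*4)],True,(0,0,255),1)
cv2.imwrite("pics/t5.png",big[155*4:295*4,285*4:465*4])
cv2.imwrite("pics/s5.png",cv2.resize(get_image("scene")[120:250,90:370,::-1],None,fx=2.8,fy=2.8))
```

```text
t 34.32 pos [0.6106 0.1801 0.364 ] jaw 88.8 q6 -1.37 w 0.0476 F [-0.6 -0.4 -0.1] tilt 0.36
```

View pics/t5.png

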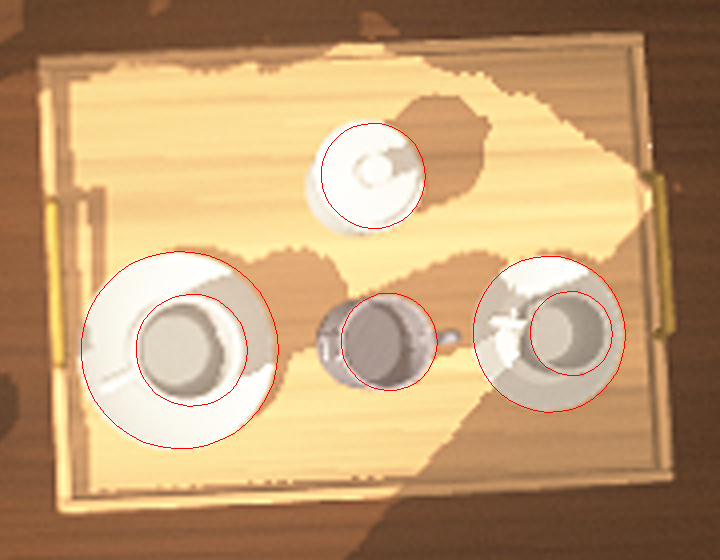

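```bash
python3 -c "
from bench import r
print(r.close_job())"
```

```text
the job is handed in; nothing more can be done
None
```

The tray is laid and the job handed in at about 34 s of the 122 s allowed. No verdict was reported.

- **What was done:** Both cups stand on their own saucers. The jug is midway between the saucers. The sugar pot stands about 97 mm behind it, a gap of about 38 mm, with its lid on. Each piece was lowered until the wrist felt contact, then released.
- **Last check:** In the final top picture, circles drawn at the intended spots lie on both saucers (not moved) and match the cup, jug and lid rims to about 2–3 mm. The lid sits centred on the pot. It touched down within a millimetre of the expected seated height, and the arm was well clear.
- **Not checked:** The final side view could not be viewed because the picture limit was reached, so uprightness rests on the top view and the touchdown heights. I did not re-measure the burner and sand timer at the end. No move came near them, and the wrist forces showed no unexpected contact.
- **Gone wrong and mended:**
  - On the first try at the lid the jaws stalled at 44 mm, probably because the fingertips reach lower as they close and touched the disc. I raised the tool 11 mm and gripped the knob cleanly.
  - The tool picked up a tilt of up to about 1.3 degrees during the moves, which I corrected for from the small cup's placement on.

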